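# Shorten the bench lamp's arm until its spring button locks

### The job

Shorten the bench lamp's telescoping arm and lock it. With a fingertip press the lower end of the orange spring button flush with the steel tube, so that the white sleeve slides down onto it; then take the sleeve and draw it down the arm until the button pops up through the slot in the sleeve. Let go, and leave the things lying round the lamp where they are.

Things in the scene. Friction and masses are not known exactly. Their poses are not given: they have to be found in the camera images.
- lamp_foot: the lamp's foot plate, dark steel, 170 x 120 x 10 mm, fixed (its place and heading vary); origin under its gusset, x points the way the arm rises, z up. The lamp's sloping arm stands on it: a steel lower tube with an orange spring button, a white sleeve with a slot over it, a lamp head at the upper end
- tube_face (a point): fixed point on the upper face of the steel lower tube (28 mm square), at the middle of the button's opening. x points up the arm, z square out of the upper face, y across. The arm rises away from the robot at 28 degrees from level, so z leans 28 degrees from vertical, roughly towards the robot. A black stop collar (42 mm square) lies 55 to 77 mm down the arm from here
- button_press (a point): where to press: on top of the orange button, on its middle line, 9 mm down the arm from its middle (moves with it; axes as tube_face). The button is 36 mm long along the arm, 12 mm wide, stands 10 mm out of the tube and goes straight in along -z against 5 to 8 N; a finger wider than it comes to rest on the tube. Keep its upper 10 mm clear of the finger
- button (a joint): how far the button is pressed in, m: 0 fully out, 0.010 flush with the tube, 0.0075 held down under the sleeve. Its square upper end blocks the sleeve; held flush, it lets the sleeve slide down by its own weight (under 1 s) over its upper part until the sleeve meets the finger. Lift the finger: the sleeve now keeps the button down and stays there by friction
- sleeve_grip (a point): on the axis of the white sleeve, 68 mm from its lower end (moves with it; axes as tube_face). Sleeve: square tube 39 mm wide and high, from 68 mm below this point to 52 mm above it along x; grip it across its sides (along y). Slot in its upper wall 44 x 16 mm, from 40 mm below this point to 4 mm above. The lamp head (68 mm across) hangs from its upper end
- sleeve (a joint): how far the sleeve is drawn down the arm, m: about 0 at the start (lower end against the button's upper end); at 0.065 to 0.0715 the slot lies over the button, which pops up through it and locks; 0.0715 is the stop collar. The sleeve slides only along x, weighs about 0.35 kg; drawing it over the held-down button takes 1 to 6 N
- weld_head_a: obstacle: spot-welding head, fixed, about 225 x 184 mm and 390 mm high, origin under its middle; it stands in the middle of the bench, to the left of the lamp as the robot sees it: pass it on the robot's side. Less than 0.6 m above the bench's rear part (x above 0.7) hangs a lamp hood
- screwdriver: bystander: screwdriver with yellow handle, 195 mm long, lying on the bench; origin under its middle
- side_cutters: bystander: side cutters with red handles, 132 mm long, lying on the bench; origin under their middle
- tape_black: bystander: roll of black tape, 53 mm across, 19 mm high, lying flat; origin under its middle
- oil_dropper: bystander: small brown dropper bottle, 33 mm across, 102 mm high, standing; origin under its middle

How it is judged:
On the way, in this order (a step that is already met when the one before it is completed fails the run):
1. the button has been pressed in and the sleeve has come down over its upper end (value of joint button above 0.006 m and value of joint sleeve above 0.003 m), for 0.2 s.
2. the sleeve is home and the button has popped up through the slot (value of joint sleeve above 0.063 m and value of joint button below 0.002 m), for 0.2 s.
At the end, for the whole second after the job is handed in: The sleeve is at least 63 mm down from its start, the button stands out through the slot (less than 2 mm pressed in), and the sleeve is at rest (all of step 2 and velocity of joint sleeve between -0.01 and 0.01 m/s); the robot touches nothing.
It fails at once if a thing lying round the lamp was moved more than 30 mm (distance of any of screwdriver, side_cutters, tape_black, oil_dropper from where it was at the start of the episode above 0.03 m).
It also fails if it takes over 45 s, if anything falls off the work surface, if the arm or the gripper's body presses on something with over 40 N, if the wrist force passes 120 N, or if a joint passes its speed limit or range.

### The arm

A 7-joint arm with a two-finger parallel gripper is mounted at the origin on a cart in front of the work surface, level with it; the furniture and walls round the work are solid. World frame = base frame: x ahead of the robot, y to its left, z up, the work surface at z = 0. Lengths are in m, angles in rad, forces in N, time in s.
With the tool pointing down it reaches from about 0.425 to 0.925 m from the base axis. Payload 6.8 kg.
Tool frame: the origin (TCP) lies at the very end of the fingers, on their centre line; the grasp point (between the pads) lies 19 mm behind it; y points along the fingers, x is the direction in which the jaws open and shut, and the axes are right-handed (so a half turn about y gives the same grasp; the last joint's range is limited). The gripper opens to 85 mm and grips with 20 to 120 N. Pads are 22 mm wide; open, the fingers measure 114 mm over their backs; the gripper's body (76 mm by 85 mm) begins 54 mm behind the grasp point. The pads swing forward as they close: fully open they stand 13 mm farther back than shut.
Start: joints at [-1.315, 0.477, 0.022, 1.555, -0.011, 1.109, -0.083], TCP at [0.24, 0.631, 0.231] pointing down, gripper open.
Joint ranges: [-2.96, 2.96], [-0.34, 2.1], [-1.41, 1.46], [0.24, 2.44], [-1.37, 4.51], [0.17, 1.92], [-2.96, 2.96]. Speed limits (rad/s): [2.39, 2.39, 3.14, 3.14, 3.14, 3.14, 3.14].

### API

Orientations are given as a rotation vector (axis times angle).
In Python, from bench import r, imaging gives the robot as it stands.
- The arm moves only by the shell command python3 -m jog 'ROWS' [FORCE]. ROWS is text: rows parted by semicolons, each of 7 numbers parted by spaces: the turn, a rotation vector about the tool's x, y, z in degrees, then the shift along the tool's x, y, z in mm, then the opening, from 0 (shut) to 1 (fully open). A call has exactly 5 rows; each row shifts and turns the commanded pose from where the row before left it, along the tool's axes as they then stand; what a row does not reach is not made up. A row lasts 1/12 s, in which the tool goes at most 41.7 mm and 7.16 degrees, less where a joint would pass 70% of its speed; a pose out of reach is approached as far as the arm can. A call with a gripper value outside its range is refused whole. The fingers move at their own pace and stop on an object; FORCE is the grip in N (left out, the last holds). Time passes only in rows, so rows that do not move let the fingers close, or fill a call up. It gives the time, the measured TCP pose, the force and the opening at its end, in the units of the state.
- r.get_obs(): the state, without advancing time (a new reading comes with each control period).
- imaging.grab_frame(name): name is "scene" or "top" or "wrist"; returns a dict with "color" (384x512x3 uint8, red, green, blue), "z_map" (384x512 float32, m along the optical axis (not along the pixel's ray), 0 where there is no reading), "fx", "fy", "cx", "cy" (pixels), "world_to_cam" (4x4, takes a point from world to camera coordinates); the wrist camera has in their place "hand_eye" (4x4, takes a point from camera to tool coordinates, whose origin is the TCP and whose axes are the tool frame's). Camera axes: x right, y up, looking along -z (the intrinsics and any distortion apply to the point x, -y, -z); pixel columns grow to the right and rows downward; lengths in m; the calibration is good to about 2 mm. A picture is of the moment at which its call begins: read the wrist's pose just before it.
- r.hand_in(): hands the job in, once; it reports no verdict.
The state is a dict: "clock": time; "joints": joint angles; "qvel": joint speeds; "tau": joint torques, N m; "tcp_pos": TCP position; "orientation": TCP orientation; "contact_force": force on the tool from outside, world axes, zero at the start; "moment": the same for the moment, N m; "grip_width": finger opening in m.
Only numpy, scipy, OpenCV 4.12 (cv2) and the standard library are available. Lean on these libraries where they do the work, as an engineer would, in place of code of your own. Each camera call takes 0.05 s, during which the arm holds its last target.

## Working session

There is one attempt and no reset: what is moved stays moved. The work goes in short steps, Python scripts to look and compute and a shell command to move; the robot and the scene stay as the last step left them, time stands still between calls to the robot, and variables do not carry over. Pictures are saved under pics/ and viewed, and the job is handed in when it is done.

```bash
ls; mkdir -p pics
python3 - <<'E'
from bench import r, imaging
import cv2
print(r.get_obs())
import numpy as np
for n in ["scene","top","wrist"]:
    f=imaging.grab_frame(n)
    cv2.imwrite(f"pics/{n}0.png",f["color"][:,:,::-1]); np.savez(f"pics/{n}0.npz",**{k:v for k,v in f.items()})
    print(n,f["fx"],f["fy"],f["cx"],f["cy"],f.get("world_to_cam",f.get("hand_eye")),[k for k in f])
E
```

```text
pics
{'clock': 0.0, 'joints': array([-1.31507868,  0.47778346,  0.02235574,  1.55646178, -0.01149235,
        1.10928866, -0.08310951]), 'qvel': array([ 0.00103949, -0.00036345, -0.00098592, -0.00030532, -0.00101401,
        0.00030552, -0.00054746]), 'tau': array([ 2.04350267e-04, -5.96423578e+01,  1.60738081e+00, -2.81204742e+01,
        1.23418905e-02,  9.14461358e-03,  7.13827461e-06]), 'tcp_pos': array([0.24000955, 0.63025389, 0.23033282]), 'orientation': array([-1.36081072, -0.93615726,  0.93847492]), 'contact_force': array([ 0.24333733,  0.80024314, -0.01603182]), 'moment': array([-0.04151   , -0.00067419,  0.0016262 ]), 'grip_width': 0.08529066197082234}
scene 361.77925894435845 361.77925894435845 253.50131566005086 192.7168254204045 [[ 0.70460313 -0.70959975 -0.00162145 -0.39076508]
 [ 0.37952065  0.37491557  0.84581463 -0.25869002]
 [-0.59958194 -0.59657901  0.53347444 -1.10181007]
 [ 0.          0.          0.          1.        ]] ['color', 'z_map', 'fx', 'fy', 'cx', 'cy', 'world_to_cam']
top 455.7504923727231 455.7504923727231 255.41928807977646 195.2051273227881 [[ 0.01565747 -0.99972607  0.01739638 -0.06428136]
 [ 0.98670707  0.01826349  0.16147942 -0.50557661]
 [-0.1617529   0.01463677  0.98672274 -1.46270216]
 [ 0.          0.          0.          1.        ]] ['color', 'z_map', 'fx', 'fy', 'cx', 'cy', 'world_to_cam']
wrist 307.5130559795063 307.5130559795063 257.0143519073829 196.0086488813678 [[ 9.99999738e-01  6.85792762e-04  2.31197176e-04 -5.24570679e-04]
 [-6.12611875e-06  3.27468550e-01 -9.44862079e-01 -1.42129591e-01]
 [-7.23689378e-04  9.44861830e-01  3.27468468e-01  8.35576284e-02]
 [ 0.00000000e+00  0.00000000e+00  0.00000000e+00  1.00000000e+00]] ['color', 'z_map', 'fx', 'fy', 'cx', 'cy', 'hand_eye']
```

View pics/scene0.png

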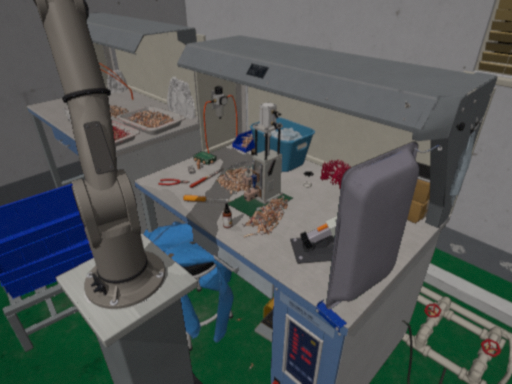

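View pics/top0.png

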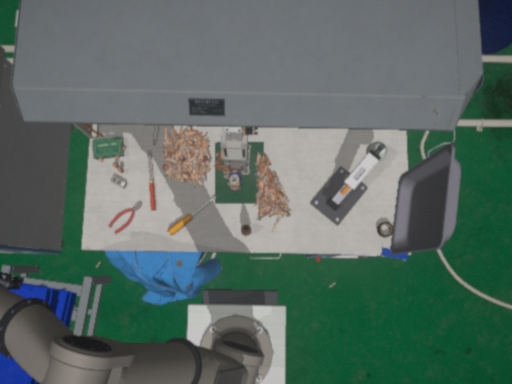

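View pics/wrist0.png

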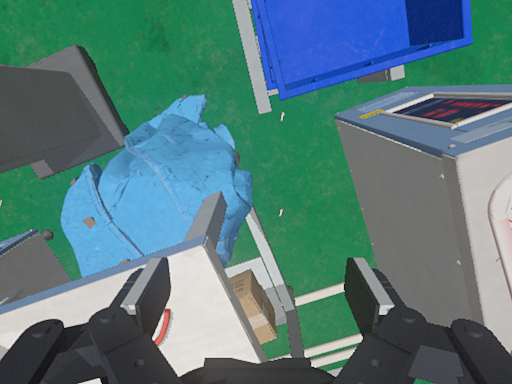

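```bash
cat > h.py <<'E'
import numpy as np, cv2
def cloud(f):
    z=f["z_map"].astype(float); H,W=z.shape
    u,v=np.meshgrid(np.arange(W),np.arange(H))
    x=(u-f["cx"])/f["fx"]*z; y=-(v-f["cy"])/f["fy"]*z
    return np.stack([x,y,-z],-1)
def world(f,Twt=None):
    P=cloud(f)
    T=np.linalg.inv(f["world_to_cam"]) if "world_to_cam" in f else Twt@f["hand_eye"]
    return P@T[:3,:3].T+T[:3,3]
def load(n): 
    d=np.load(n); return {k:(d[k] if d[k].ndim else float(d[k])) for k in d.files}
E
python3 - <<'E'
from h import *
f=load("pics/top0.npz"); W=world(f)
c=f["color"][130:240,300:410][:,:,::-1]
cv2.imwrite("pics/topcrop.png",cv2.resize(c,None,fx=7,fy=5.4,interpolation=cv2.INTER_CUBIC)) 
hsv=cv2.cvtColor(f["color"],cv2.COLOR_RGB2HSV)
m=(hsv[...,0]<18)&(hsv[...,1]>150)&(hsv[...,2]>120); m[:,:300]=0;m[:,400:]=0;m[:140]=0;m[230:]=0
print("orange",m.sum(),W[m].mean(0)); print(np.argwhere(m)[:,::-1].tolist())
for p in [(313,204),(338,222),(367,183),(339,167),(378,150),(385,229),(246,230),(345,195),(360,172)]:
    print(p,W[p[1],p[0]].round(4))
f=load("pics/scene0.npz"); W=world(f)
c=f["color"][200:280,270:350][:,:,::-1]
cv2.imwrite("pics/scenecrop.png",cv2.resize(c,None,fx=7,fy=7,interpolation=cv2.INTER_CUBIC)) 
hsv=cv2.cvtColor(f["color"],cv2.COLOR_RGB2HSV)
m=(hsv[...,0]<18)&(hsv[...,1]>150)&(hsv[...,2]>120); m[:,:280]=0;m[:,350:]=0;m[:210]=0;m[270:]=0
print("orange",m.sum(),W[m].mean(0),np.argwhere(m)[:,::-1].mean(0))
E
```

```text
orange 23 [ 0.52023689 -0.33933572  0.09838559]
[[347, 186], [346, 187], [347, 187], [348, 187], [345, 188], [346, 188], [347, 188], [344, 189], [345, 189], [346, 189], [343, 190], [344, 190], [345, 190], [346, 190], [342, 191], [343, 191], [344, 191], [345, 191], [342, 192], [343, 192], [344, 192], [342, 193], [343, 193]]
(313, 204) [ 0.4867 -0.2518  0.0011]
(338, 222) [ 0.4261 -0.3344  0.0086]
(367, 183) [ 0.5624 -0.4369  0.0023]
(339, 167) [ 0.6162 -0.3414  0.0038]
(378, 150) [ 0.6368 -0.4324  0.1585]
(385, 229) [ 0.4059 -0.494   0.0022]
(246, 230) [ 0.3866 -0.027   0.0947]
(345, 195) [ 0.5052 -0.3427  0.0867]
(360, 172) [ 0.5738 -0.3838  0.1223]
orange 33 [ 0.5182936  -0.34445158  0.09551698] [321.93939394 227.24242424]
```

View pics/topcrop.png

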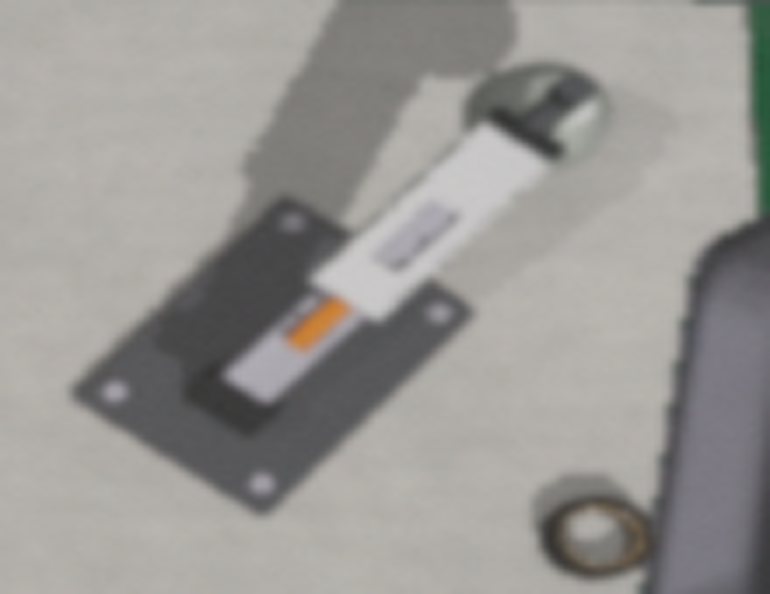

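View pics/scenecrop.png

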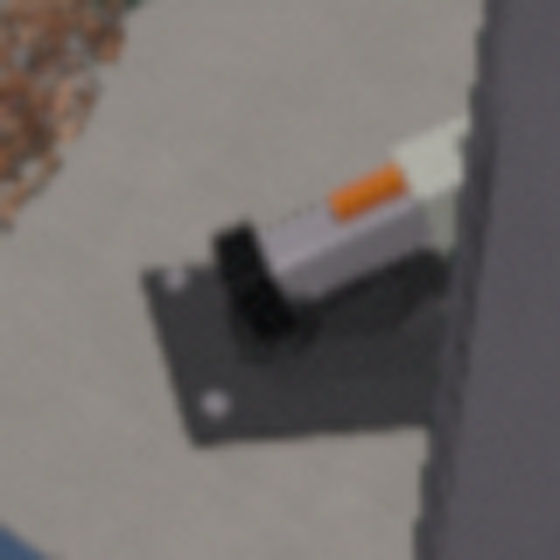

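Run:
```python
from h import *
from scipy.spatial.transform import Rotation as R
from bench import r
o=r.get_obs(); print("R",R.from_rotvec(o["orientation"]).as_matrix().round(3))
f=load("pics/top0.npz"); W=world(f)
g=load("pics/scene0.npz"); G=world(g)
P=np.r_[W[f["z_map"]>0],G[g["z_map"]>0]]
def box(n,x,y,z):
    m=(P[:,0]>x[0])&(P[:,0]<x[1])&(P[:,1]>y[0])&(P[:,1]<y[1])&(P[:,2]>z[0])&(P[:,2]<z[1]); q=P[m]; print(n,len(q)); 
    if len(q): print(np.percentile(q,[0,2,50,98,100],axis=0).round(3))
box("weld",(.35,.8),(-.2,.2),(.12,.45))
box("panel",(.2,.9),(-.85,-.5),(.03,.9))
box("hood",(.4,1.3),(-.6,.6),(.45,1.2))
box("lamp",(.4,.75),(-.5,-.25),(.015,.4))
# sleeve top face white points from top
rgb=f["color"].astype(int)
m=(W[...,2]>.08)&(W[...,2]<.3)&(W[...,0]>.45)&(W[...,0]<.7)&(W[...,1]<-.27)&(W[...,1]>-.46)
q=W[m]; 
for a in np.argwhere(m): pass
import sys
# plane via RANSAC
best=0;rng=np.random.default_rng(0)
for _ in range(2000):
    s=q[rng.choice(len(q),3,False)]; n=np.cross(s[1]-s[0],s[2]-s[0]); 
    if np.linalg.norm(n)<1e-9: continue
    n/=np.linalg.norm(n); n*=np.sign(n[2]); k=abs((q-s[0])@n)<.0015
    if k.sum()>best: best=k.sum(); B=k
n=np.linalg.svd(q[B]-q[B].mean(0))[2][2]; n*=np.sign(n[2]); print("plane",len(q),best,n,np.degrees(np.arccos(n[2])),"head",np.degrees(np.arctan2(-n[1],-n[0])), q[B].mean(0))
# plate rect
m=(W[...,2]>.004)&(W[...,2]<.02)&(rgb.sum(-1)<330)&(W[...,0]>.38)&(W[...,0]<.68)&(W[...,1]<-.22)&(W[...,1]>-.46)
pts=W[m][:,:2].astype(np.float32); rc=cv2.minAreaRect(pts*1000); print("plate",m.sum(),rc)
```

```text
R [[ 0.356 -0.    -0.935]
 [ 0.935 -0.001  0.356]
 [-0.001 -1.    -0.   ]]
weld 3225
[[ 0.52  -0.199  0.12 ]
 [ 0.527 -0.121  0.124]
 [ 0.612  0.     0.256]
 [ 0.672  0.095  0.449]
 [ 0.685  0.2    0.45 ]]
panel 23888
[[ 0.319 -0.606  0.03 ]
 [ 0.333 -0.587  0.043]
 [ 0.515 -0.553  0.351]
 [ 0.892 -0.502  0.528]
 [ 0.9   -0.5    0.533]]
hood 74067
[[ 0.607 -0.597  0.45 ]
 [ 0.613 -0.568  0.458]
 [ 0.73  -0.081  0.525]
 [ 0.912  0.493  0.529]
 [ 1.048  0.523  0.533]]
lamp 1858
[[ 0.4   -0.499  0.015]
 [ 0.432 -0.471  0.016]
 [ 0.533 -0.358  0.097]
 [ 0.66  -0.294  0.163]
 [ 0.674 -0.256  0.398]]
plane 853 192 [-0.43176117  0.2312325   0.87184507] 29.326238664674708 head -28.171564613624348 [ 0.57499241 -0.38476065  0.12947015]
plate 1132 ((519.4080200195312, -338.16180419921875), (117.35574340820312, 169.82003784179688), 51.356536865234375)
```

```bash
python3 -m jog '0 0 0 -15 -2 -14 1;0 0 0 -29 -5 -28 1;0 0 0 -29 -5 -28 1;0 0 0 -29 -5 -28 1;0 0 0 -29 -5 -28 1' && python3 -m jog '0 0 0 -29 -5 -28 1;0 0 0 -29 -5 -28 1;0 0 0 -29 -5 -28 1;0 0 0 -29 -5 -28 1;0 0 0 -29 -5 -28 1'
```

```text
clock: 0.57
tcp_pos: [0.3117, 0.4616, 0.2531]
orientation: [-1.36, -0.937, 0.938]
contact_force: [0.7, -1.0, 0.5]
grip_width: 0.0857
clock: 0.98
tcp_pos: [0.3908, 0.2762, 0.2785]
orientation: [-1.359, -0.937, 0.937]
contact_force: [1.1, -0.4, 0.5]
grip_width: 0.0855
```

```bash
python3 -m jog '0 0 0 -31 0 -19 0;0 0 0 -31 0 -19 0;0 0 0 -31 0 -19 0;0 0 0 -31 0 -19 0;0 0 0 -31 0 -19 0' 40 && python3 -m jog '0 0 0 -31 0 -19 0;0 0 0 -33 0 -12 0;0 0 0 -33 0 -12 0;0 0 0 -33 0 -12 0;0 0 0 -33 0 -12 0'; python3 -c "
from bench import r;print(r.get_obs()['joints'])"
```

```text
clock: 1.4
tcp_pos: [0.424, 0.0977, 0.2783]
orientation: [-1.359, -0.937, 0.937]
contact_force: [0.6, -0.7, 1.4]
grip_width: 0.0256
clock: 1.82
tcp_pos: [0.4282, -0.0783, 0.2783]
orientation: [-1.359, -0.937, 0.937]
contact_force: [1.0, -0.8, 0.1]
grip_width: -0.0001
[-4.94780111e-01 -1.44792675e-03  5.42064694e-01  2.06477681e+00
  3.92418131e-04  1.07789359e+00  1.25409525e+00]
```

```bash
python3 -m jog '0 3.6 0 -34 4 -17 0;0 3.6 0 -34 4 -15 0;0 3.6 0 -34 4 -13 0;0 3.6 0 -35 4 -11 0;0 3.6 0 -35 4 -9 0' && python3 -m jog '-5.6 0 0 0 0 0 0;-5.6 0 0 0 0 0 0;-5.6 0 0 0 0 0 0;-5.6 0 0 0 0 0 0;-5.6 0 0 0 0 0 0' && python3 -m jog '0 0 0 0 0 0 0;0 0 0 0 0 0 0;0 0 0 0 0 0 0;0 0 0 0 0 0 0;0 0 0 0 0 0 0'
cat >> h.py <<'E'
from scipy.spatial.transform import Rotation as R
def pose(o):
    T=np.eye(4);T[:3,:3]=R.from_rotvec(o["orientation"]).as_matrix();T[:3,3]=o["tcp_pos"];return T
def shot(tag):
    from bench import r,imaging
    T=pose(r.get_obs()); f=imaging.grab_frame("wrist"); f=dict(f); f["T"]=T
    np.savez(f"pics/{tag}.npz",**f)
    cv2.imwrite(f"pics/{tag}.png",f["color"][:,:,::-1]); return f,T
E
python3 - <<'E'
from h import *
f,T=shot("w1"); print(T.round(4))
from bench import r; print(r.get_obs()["joints"])
E
```

```text
clock: 2.23
tcp_pos: [0.4056, -0.2588, 0.2582]
orientation: [-1.458, -0.695, 0.695]
contact_force: [1.2, -0.2, -0.3]
grip_width: -0.0
clock: 2.65
tcp_pos: [0.4061, -0.2564, 0.2589]
orientation: [-1.902, -0.914, 0.542]
contact_force: [-0.2, -1.6, -0.8]
grip_width: -0.0004
clock: 3.07
tcp_pos: [0.4068, -0.2578, 0.2589]
orientation: [-1.9, -0.908, 0.546]
contact_force: [1.0, 0.6, -0.7]
grip_width: -0.0002
[[ 6.280e-01  3.653e-01 -6.871e-01  4.068e-01]
 [ 7.782e-01 -2.948e-01  5.545e-01 -2.578e-01]
 [-1.000e-04 -8.830e-01 -4.694e-01  2.589e-01]
 [ 0.000e+00  0.000e+00  0.000e+00  1.000e+00]]
[-0.27450389 -0.18075337  0.54064364  2.33680051  0.53448065  0.56426026
  0.77355186]
```

View pics/w1.png

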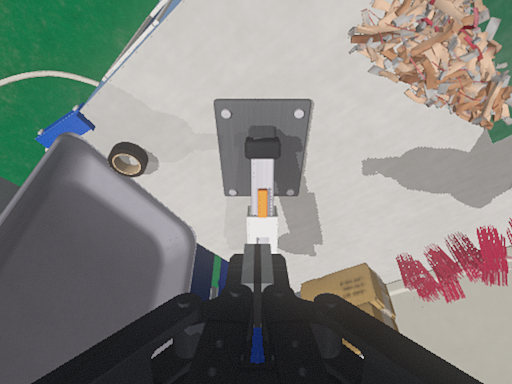

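```bash
cat > meas.py <<'E'
from h import *
import sys
def meas(tag):
    f=load(f"pics/{tag}.npz");T=f["T"];W=world(f,T)
    hsv=cv2.cvtColor(f["color"],cv2.COLOR_RGB2HSV)
    m=(hsv[...,0]<20)&(hsv[...,1]>170)&(hsv[...,2]>110)&(W[...,2]>.05)&(W[...,2]<.15)&(f["z_map"]>0)
    m[:,:150]=0;m[:,350:]=0
    n,l,s,c=cv2.connectedComponentsWithStats(m.astype(np.uint8))
    if n<2: print("no orange"); return
    k=1+np.argmax(s[1:,4]); m=l==k; print("orange px",s[k],c[k].round(1),"world",W[m].mean(0).round(4))
    th=np.radians(-38.6); a=np.radians(28)
    X=np.array([np.cos(th)*np.cos(a),np.sin(th)*np.cos(a),np.sin(a)]);Y=np.array([-np.sin(th),np.cos(th),0]);Z=np.cross(X,Y)
    O=W[m].mean(0); B=np.stack([X,Y,Z],1)
    L=(W-O)@B
    lo=L[m]; print("button local pct x",np.percentile(lo[:,0],[1,50,99]).round(4),"y",np.percentile(lo[:,1],[1,50,99]).round(4),"z",np.percentile(lo[:,2],[5,50,95]).round(4))
    # depth-plane: all points near tube
    for nm,xr in [("tube",(-.05,-.025)),("sleeve",(.025,.07))]:
        mm=(abs(L[...,1])<.016)&(L[...,0]>xr[0])&(L[...,0]<xr[1])&(abs(L[...,2])<.035)&(f["z_map"]>0)
        q=L[mm]; 
        if len(q)>10:
            md=np.median(q[:,2]);q=q[abs(q[:,2]-md)<.004]; A=np.c_[q[:,0],q[:,1],np.ones(len(q))]
            print(nm,len(q),"z med",md.round(4),"slopes",np.linalg.lstsq(A,q[:,2],rcond=None)[0].round(4))
    # tube lateral edges by row in y
    mm=(L[...,0]>-.05)&(L[...,0]<-.025)&(abs(L[...,1])<.03)&(L[...,2]>-.016)&(L[...,2]<-.004); q=L[mm]; print("tube y range",np.percentile(q[:,1],[2,50,98]).round(4))
    mm=(L[...,0]>.02)&(L[...,0]<.08)&(abs(L[...,1])<.035)&(L[...,2]>-.01)&(L[...,2]<.01); q=L[mm]; 
    if len(q): print("sleeve y range",np.percentile(q[:,1],[2,50,98]).round(4))
    # target in tool frame
    for nm,d in [("button top mid",np.zeros(3)),("press",-.009*X)]:
        p=np.linalg.inv(T)@np.r_[O+d,1]; print(nm,"in tool mm",(p[:3]*1000).round(1))
    print("dirs in tool X",(T[:3,:3].T@X).round(3),"Z",(T[:3,:3].T@Z).round(3))
    # centre line in pixels->orange axis
    pts=np.argwhere(m)[:,::-1].astype(np.float32); print("orange rect",cv2.minAreaRect(pts))
if __name__=="__main__": meas(sys.argv[1])
E
python3 meas.py w1
```

```text
orange px [258 190   9  27  36] [264.9 204.8] world [ 0.5225 -0.3393  0.0978]
button local pct x [-0.0184  0.0007  0.0149] y [-0.0081  0.0013  0.0014] z [-0.0013  0.0002  0.0011]
tube 460 z med -0.0097 slopes [ 0.0024 -0.0107 -0.0098]
sleeve 514 z med -0.0043 slopes [ 0.0009 -0.0065 -0.0042]
tube y range [-0.0155 -0.0022  0.0111]
sleeve y range [-0.0215 -0.001   0.0159]
button top mid in tool mm [  9.2 208.6 -49.1]
press in tool mm [  9.2 208.6 -40.1]
dirs in tool X [ 0.005 -0.    -1.   ] Z [-0.003 -1.     0.   ]
orange rect ((265.15203857421875, 203.74258422851562), (7.703711986541748, 26.92447280883789), 15.64224624633789)
```

```bash
python3 -m jog '0 0 0 2 28 -4 0;0 0 0 1 28 -4 0;0 0 0 1 28 -4 0;0 0 0 1 28 -4 0;0 0 0 1 28 -4 0' && python3 -m jog '0 0 0 0 0 0 0;0 0 0 0 0 0 0;0 0 0 0 0 0 0;0 0 0 0 0 0 0;0 0 0 0 0 0 0'
python3 - <<'E'
from h import *
f,T=shot("w2")
c=f["color"][120:330,150:370][:,:,::-1]
cv2.imwrite("pics/w2c.png",cv2.resize(c,None,fx=2.8,fy=2.8,interpolation=cv2.INTER_CUBIC))
E
python3 meas.py w2
```

```text
clock: 3.53
tcp_pos: [0.4681, -0.3004, 0.1529]
orientation: [-1.898, -0.902, 0.553]
contact_force: [-0.1, 0.1, 1.1]
grip_width: -0.0004
clock: 3.95
tcp_pos: [0.4673, -0.3006, 0.158]
orientation: [-1.904, -0.907, 0.552]
contact_force: [-1.7, -0.2, 1.0]
grip_width: -0.0002
orange px [256 217  11  27  71] [263.8 228.9] world [ 0.5172 -0.3348  0.0941]
button local pct x [-0.0105 -0.0001  0.0121] y [-0.0057  0.0009  0.0018] z [-0.0012  0.0001  0.0008]
tube 876 z med -0.0098 slopes [-0.0052 -0.0104 -0.0101]
sleeve 20 z med -0.0182 slopes [ 0.012   1.2363 -0.0366]
tube y range [-0.0169 -0.0031  0.0105]
sleeve y range [-0.0221  0.0081  0.0159]
button top mid in tool mm [  5.1  84.8 -23.1]
press in tool mm [  5.1  84.8 -14.1]
dirs in tool X [ 0.     0.002 -1.   ] Z [-0.008 -1.    -0.002]
orange rect ((261.0, 230.0), (10.0, 26.0), -0.0)
```

View pics/w2c.png

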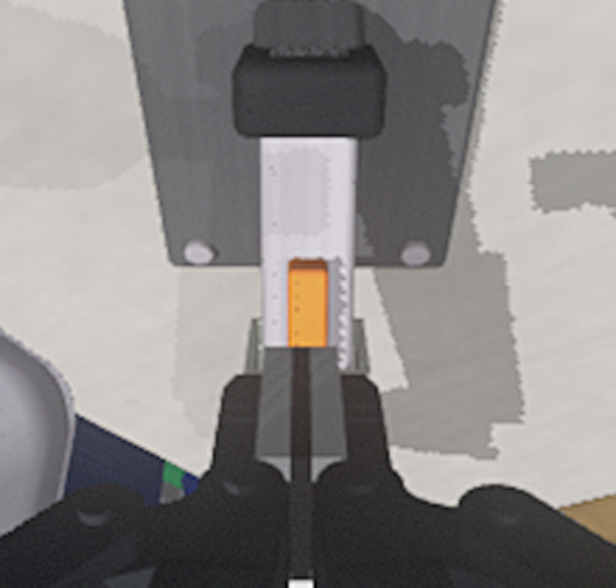

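```bash
python3 -m jog '0 0 0 1 6 -6 0;0 0 0 1 10 -6 0;0 0 0 0 14 -5 0;0 0 0 0 14 -5 0;0 0 0 0 14 0 0' && python3 -m jog '0 0 0 0 8 0 0;0 0 0 0 4 0 0;0 0 0 0 0 0 0;0 0 0 0 0 0 0;0 0 0 0 0 0 0'
python3 - <<'E'
from h import *
f,T=shot("w3"); from bench import r; print(r.get_obs()["joints"])
f2=load("pics/w2.npz"); print("moved in tool",((f2["T"][:3,:3].T)@(T[:3,3]-f2["T"][:3,3])*1000).round(1))
c=f["color"][120:330,150:370][:,:,::-1]
cv2.imwrite("pics/w3c.png",cv2.resize(c,None,fx=2.8,fy=2.8,interpolation=cv2.INTER_CUBIC))
E
python3 meas.py w3
```

```text
clock: 4.42
tcp_pos: [0.5057, -0.3286, 0.1183]
orientation: [-1.905, -0.908, 0.553]
contact_force: [-0.3, -0.2, -1.0]
grip_width: 0.0
clock: 4.83
tcp_pos: [0.5081, -0.332, 0.1073]
orientation: [-1.904, -0.905, 0.554]
contact_force: [0.3, 0.6, 0.5]
grip_width: -0.0001
[ 0.41132705  0.36637219 -0.00990282  2.20221515  0.94641106  0.17115916
  0.39147668]
moved in tool [  1.5  69.  -21.5]
orange px [249 229   2  14  17] [249.2 235.3] world [ 0.5074 -0.3378  0.0904]
button local pct x [-0.0037 -0.0003  0.0043] y [-0.0001 -0.0001  0.0005] z [-0.0007  0.      0.0006]
tube 1172 z med -0.0087 slopes [-0.0646  0.0152 -0.0115]
tube y range [-0.0083  0.0055  0.0211]
sleeve y range [0.0022 0.005  0.0247]
button top mid in tool mm [-4.8 16.3  5.3]
press in tool mm [-4.8 16.3 14.3]
dirs in tool X [ 0.     0.001 -1.   ] Z [-0.009 -1.    -0.001]
orange rect ((249.5, 235.5), (13.0, 1.0), 90.0)
```

View pics/w3c.png

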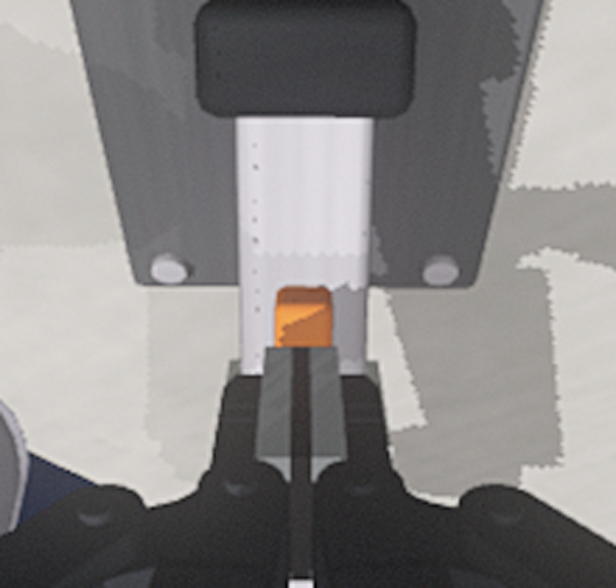

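```bash
python3 -m jog '1 0 0 0 0 0 0;1 0 0 0 0 0 0;0 0 0 0 1 0 0;0 0 0 0 1 0 0;0 0 0 0 0 0 0'
python3 - <<'E'
from bench import r; print(r.get_obs()["joints"])
E
```

```text
clock: 5.3
tcp_pos: [0.5083, -0.3329, 0.1047]
orientation: [-1.872, -0.889, 0.566]
contact_force: [-0.2, -0.0, -0.4]
grip_width: 0.0003
[ 0.52169054  0.37857869 -0.13207579  2.16981622  0.84226751  0.23240209
  0.51322728]
```

```bash
python3 -m jog '0 0 0 0 3 0 0;0 0 0 0 3 0 0;0 0 0 0 2 0 0;0 0 0 0 2 0 0;0 0 0 0 0 0 0'
python3 - <<'E'
from bench import r; print(r.get_obs()["joints"])
E
```

```text
clock: 5.72
tcp_pos: [0.5118, -0.3355, 0.0951]
orientation: [-1.871, -0.889, 0.566]
contact_force: [0.5, -0.6, -0.1]
grip_width: -0.0
[ 0.50585255  0.40086521 -0.11101786  2.16543725  0.87967218  0.21545257
  0.47588228]
```

```bash
python3 -m jog '0 0 0 0 2 0 0;0 0 0 0 2 0 0;0 0 0 0 2 0 0;0 0 0 0 1 0 0;0 0 0 0 0 0 0' ; python3 -m jog '0 0 0 0 2 0 0;0 0 0 0 2 0 0;0 0 0 0 1 0 0;0 0 0 0 0 0 0;0 0 0 0 0 0 0' ;python3 - <<'E'
from bench import r; print(r.get_obs()["joints"])
from h import *
f,T=shot("w4")
c=f["color"][120:330,150:370][:,:,::-1]
cv2.imwrite("pics/w4c.png",cv2.resize(c,None,fx=2.8,fy=2.8,interpolation=cv2.INTER_CUBIC))
E
```

```text
clock: 6.13
tcp_pos: [0.5143, -0.3376, 0.0896]
orientation: [-1.872, -0.889, 0.566]
contact_force: [-1.3, 1.7, 4.3]
grip_width: 0.0005
clock: 6.55
tcp_pos: [0.5161, -0.339, 0.0853]
orientation: [-1.872, -0.89, 0.565]
contact_force: [-2.2, 1.7, 4.2]
grip_width: 0.0001
[ 0.4942194   0.42506384 -0.09404073  2.15973528  0.93839006  0.19774771
  0.41760182]
```

View pics/w4c.png

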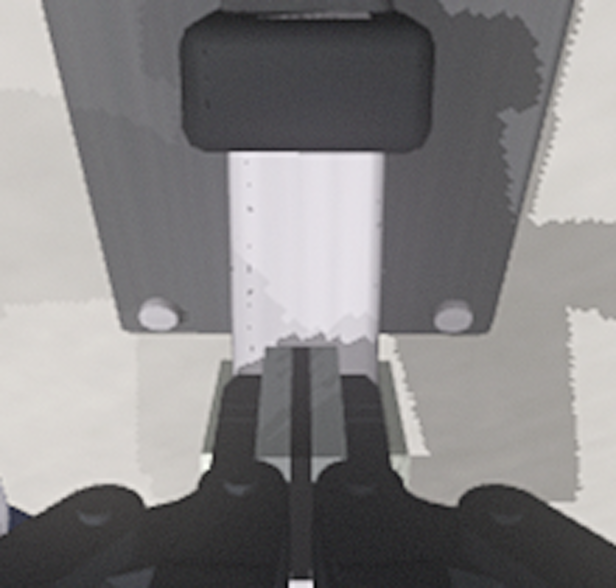

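```bash
python3 -m jog '0 0 0 0 2 0 0;0 0 0 0 2 0 0;0 0 0 0 0 0 0;0 0 0 0 0 0 0;0 0 0 0 0 0 0'
python3 - <<'E'
from bench import r; o=r.get_obs();print(o["joints"][5],o["contact_force"],o["moment"])
from h import *
f,T=shot("w5")
c=f["color"][120:330,150:370][:,:,::-1]
cv2.imwrite("pics/w5c.png",cv2.resize(c,None,fx=2.8,fy=2.8,interpolation=cv2.INTER_CUBIC))
f4=load("pics/w4.npz");print(f4["T"][:3,:3].T@(T[:3,3]-f4["T"][:3,3])*1000)
E
```

```text
clock: 7.02
tcp_pos: [0.5164, -0.3392, 0.0846]
orientation: [-1.874, -0.89, 0.565]
contact_force: [-29.0, 20.8, 50.5]
grip_width: 0.0001
0.19569986515422041 [-29.03011615  20.76829092  50.48192033] [ 1.23646408  2.07482112 -0.15029049]
[-0.0153925   0.84191177 -0.03076668]
```

View pics/w5c.png

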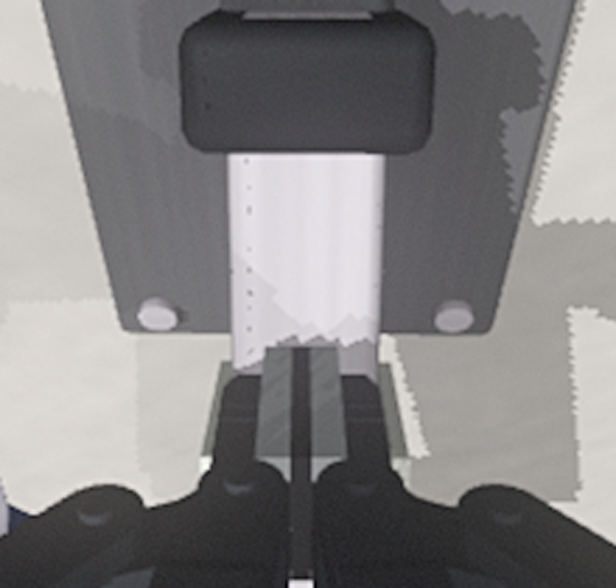

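```bash
python3 -m jog '0 0 0 0 -1 0 0;0 0 0 0 -1 0 0;0 0 0 0 0 0 0;0 0 0 0 0 0 0;0 0 0 0 0 0 0' ; python3 -m jog '0 0 0 0 0 0 0;0 0 0 0 0 0 0;0 0 0 0 0 0 0;0 0 0 0 0 0 0;0 0 0 0 0 0 0' ;python3 - <<'E'
from bench import r,imaging; o=r.get_obs();print(o["joints"][5],o["contact_force"],o["moment"])
from h import *
f,T=shot("w6")
c=f["color"][120:330,150:370][:,:,::-1]
g=imaging.grab_frame("top"); np.savez("pics/top1.npz",**g)
c2=g["color"][130:240,300:410][:,:,::-1]
out=np.hstack([cv2.resize(c,(400,380)),cv2.resize(c2,(380,380),interpolation=cv2.INTER_CUBIC)])
cv2.imwrite("pics/c6.png",out)
E
```

```text
clock: 7.48
tcp_pos: [0.5163, -0.3392, 0.0847]
orientation: [-1.873, -0.89, 0.565]
contact_force: [-14.8, 10.7, 24.8]
grip_width: -0.0002
clock: 7.9
tcp_pos: [0.5163, -0.3392, 0.0848]
orientation: [-1.873, -0.89, 0.565]
contact_force: [-14.0, 10.4, 24.7]
grip_width: 0.0001
0.19859212625394854 [-14.00490832  10.39879227  24.74753872] [ 0.72166377  1.14819308 -0.10822393]
```

View pics/c6.png

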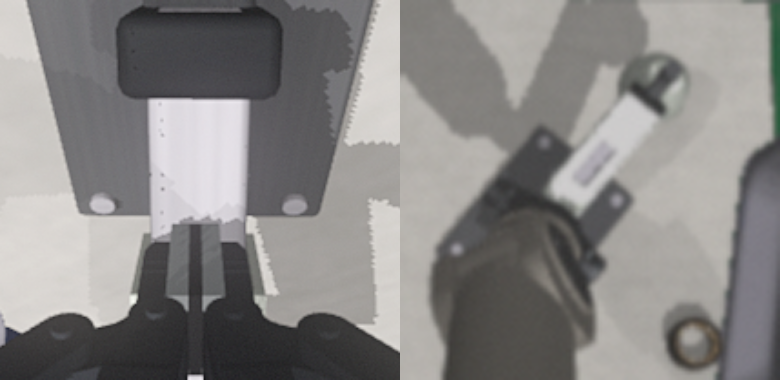

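```bash
python3 -m jog '0 0 0 0 -10 0 0;0 0 0 0 -18 0 0;0 0 0 0 -20 0 0;0 0 0 0 -20 0 0.75;0 0 0 0 -20 0 0.75' ; python3 -m jog '1 0 0 0 0 -10 0.75;1 0 0 0 0 -10 0.75;1 0 0 0 0 -10 0.75;1 0 0 0 0 -4 0.75;0 0 0 0 0 0 0.75' ;python3 - <<'E'
from bench import r,imaging; o=r.get_obs();print(o["joints"],o["contact_force"])
from h import *
f,T=shot("w7"); print(T.round(4))
g=imaging.grab_frame("top"); np.savez("pics/top2.npz",**g)
c2=g["color"][130:240,300:410][:,:,::-1]
out=np.hstack([cv2.resize(f["color"][:,:,::-1][80:380,100:412],(420,400)),cv2.resize(c2,(380,400),interpolation=cv2.INTER_CUBIC)])
cv2.imwrite("pics/c7.png",out)
E
```

```text
clock: 8.42
tcp_pos: [0.4865, -0.3146, 0.1628]
orientation: [-1.871, -0.889, 0.566]
contact_force: [0.3, -0.9, -0.3]
grip_width: 0.0233
clock: 8.83
tcp_pos: [0.5124, -0.3356, 0.1775]
orientation: [-1.81, -0.859, 0.587]
contact_force: [-0.9, -0.5, 1.1]
grip_width: 0.0639
[ 0.78907741  0.30574949 -0.42908569  2.04093974  0.50839927  0.49979162
  0.88305869] [-0.91304495 -0.45719019  1.12719284]
[[ 0.629   0.2884 -0.7219  0.5124]
 [ 0.7774 -0.2416  0.5808 -0.3356]
 [-0.0069 -0.9265 -0.3761  0.1775]
 [ 0.      0.      0.      1.    ]]
```

View pics/c7.png

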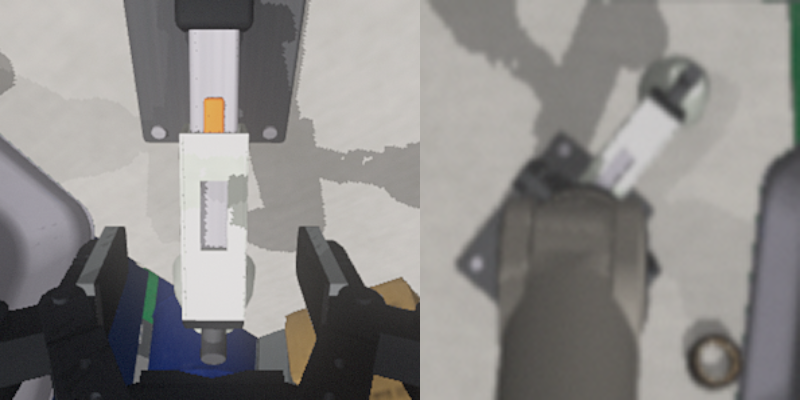

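```bash
cat > m2.py <<'E'
from h import *
import sys
f=load(f"pics/{sys.argv[1]}.npz");T=f["T"]
P=(world(f,T)-T[:3,3])@T[:3,:3]*1000   # tool coords mm
th=np.radians(-38.6);a=np.radians(28)
X=np.array([np.cos(th)*np.cos(a),np.sin(th)*np.cos(a),np.sin(a)]);Y=np.array([-np.sin(th),np.cos(th),0]);Z=np.cross(X,Y)
Ft=np.array([.5225,-.3393,.0978])-.0184*X+.018*X-.0101*Z-.0024*Y  # tube face est
L=(world(f,T)-Ft)@np.stack([X,Y,Z],1)*1000
m=(abs(L[...,1])<30)&(L[...,2]>2)&(L[...,2]<10)&(L[...,0]>-30)&(L[...,0]<140)&(f["z_map"]>0)&(f["color"].min(-1)>130)
q=L[m]; print(m.sum(),"sleeve top: x",np.percentile(q[:,0],[0.5,2,98]).round(1),"y",np.percentile(q[:,1],[1,50,99]).round(1),"z",np.percentile(q[:,2],[5,50,95]).round(1))
for lo in (5,30,60,90):
    s=q[(q[:,0]>lo)&(q[:,0]<lo+20)]
    if len(s)>20: print(lo,"ymid",((np.percentile(s[:,1],1)+np.percentile(s[:,1],99))/2).round(2), "z",np.median(s[:,2]).round(2))
x0=np.percentile(q[:,0],.5); yc=(np.percentile(q[:,1],1)+np.percentile(q[:,1],99))/2
for d in (58,68):
    p=Ft+(x0+d)/1000*X+yc/1000*Y-.014*Z; print(d,"axis pt in tool mm",((p-T[:3,3])@T[:3,:3]*1000).round(1))
print("X in tool",(X@T[:3,:3]).round(3),"Y",(Y@T[:3,:3]).round(3))
E
python3 m2.py w7
```

```text
5890 sleeve top: x [  1.7   3.  119.7] y [-20.   -0.6  18.6] z [4.6 5.7 6.8]
5 ymid -0.49 z 5.68
30 ymid -0.86 z 5.61
60 ymid -0.66 z 5.73
90 ymid -0.74 z 5.79
58 axis pt in tool mm [  1.3  95.5 -41. ]
68 axis pt in tool mm [  1.3  94.5 -51. ]
X in tool [ 0.003 -0.103 -0.995] Y [ 1.    -0.009  0.004]
```

```bash
python3 -m jog '0 0 0 1 4 -15 0.8;0 0 0 0 10 -16 0.8;0 0 0 0 16 -10 0.8;0 0 0 0 16 0 0.8;0 0 0 0 16 0 0.8'
python3 - <<'E'
from bench import r; o=r.get_obs();print(o["joints"],o["contact_force"])
E
python3 -m jog '0 0 0 0 15 0 0.8;0 0 0 0 15 0 0.8;0 0 0 0 12 0 0.8;0 0 0 0 8 0 0.8;0 0 0 0 0 0 0.8'
python3 - <<'E'
from h import *
from bench import r; o=r.get_obs();print(o["joints"],o["contact_force"])
f,T=shot("w8"); cv2.imwrite("pics/w8s.png",f["color"][:,:,::-1])
f7=load("pics/w7.npz");print(f7["T"][:3,:3].T@(T[:3,3]-f7["T"][:3,3])*1000)
E
```

```text
clock: 9.35
tcp_pos: [0.5591, -0.3722, 0.1335]
orientation: [-1.809, -0.859, 0.59]
contact_force: [-0.4, 0.7, 0.8]
grip_width: 0.0683
[ 0.73941967  0.4496592  -0.36447668  1.94311282  0.59062007  0.4650524
  0.83996171] [-0.43676118  0.72607867  0.81079026]
clock: 9.77
tcp_pos: [0.5726, -0.3836, 0.0859]
orientation: [-1.806, -0.857, 0.591]
contact_force: [-0.5, 0.2, -0.6]
grip_width: 0.0683
[ 0.68795613  0.53680346 -0.29683163  1.92849208  0.66211404  0.39506282
  0.77502474] [-0.46617329  0.16186448 -0.5976941 ]
[  1.16078951 113.8065906  -36.92176108]
```

View pics/w8s.png

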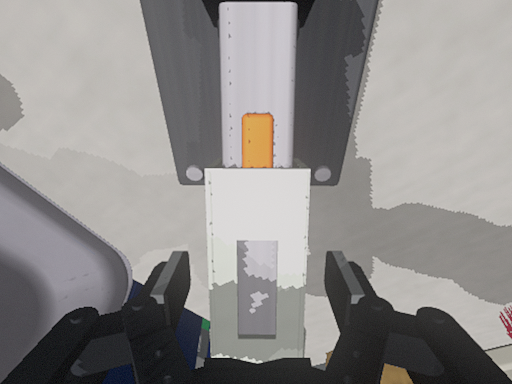

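```bash
python3 -m jog '0 0 0 0 0 0 0;0 0 0 0 0 0 0;0 0 0 0 0 0 0;0 0 0 0 0 0 0;0 0 0 0 0 0 0' 40; python3 -m jog '0 0 0 0 0 0 0;0 0 0 0 0.2 2 0;0 0 0 0 0.5 5 0;0 0 0 0 0.5 5 0;0 0 0 0 0.3 3 0'
python3 - <<'E'
from h import *
from bench import r; o=r.get_obs();print(o["joints"],o["contact_force"])
f8=load("pics/w8.npz");T=pose(o);print(f8["T"][:3,:3].T@(T[:3,3]-f8["T"][:3,3])*1000)
E
```

```text
clock: 10.23
tcp_pos: [0.5735, -0.3844, 0.0891]
orientation: [-1.81, -0.859, 0.589]
contact_force: [-3.5, 1.5, 6.3]
grip_width: 0.0388
clock: 10.65
tcp_pos: [0.5635, -0.3763, 0.0822]
orientation: [-1.811, -0.86, 0.588]
contact_force: [-0.6, -1.0, 6.5]
grip_width: 0.0386
[ 0.66917746  0.52451887 -0.27566626  1.96292461  0.68285559  0.36521685
  0.74251654] [-0.59015571 -0.96186593  6.47008624]
[-0.02912286 -0.94116266 12.16925884]
```

```bash
python3 -m jog '0 0 0 0 0.6 6 0;0 0 0 0 0.7 7 0;0 0 0 0 0.7 7 0;0 0 0 0 0.7 7 0;0 0 0 0 0.5 5 0' ; python3 -m jog '0 0 0 0 0 0 0;0 0 0 0 0 0 0;0 0 0 0 0 0 0;0 0 0 0 0 0 0;0 0 0 0 0 0 0'
python3 - <<'E'
from h import *
from bench import r; o=r.get_obs();print(o["joints"],o["contact_force"])
f8=load("pics/w8.npz");T=pose(o);print(f8["T"][:3,:3].T@(T[:3,3]-f8["T"][:3,3])*1000)
f,T=shot("w9"); cv2.imwrite("pics/w9s.png",f["color"][:,:,::-1])
E
```

```text
clock: 11.07
tcp_pos: [0.5411, -0.3583, 0.067]
orientation: [-1.81, -0.86, 0.588]
contact_force: [0.0, -1.3, 4.8]
grip_width: 0.0384
clock: 11.48
tcp_pos: [0.54, -0.3574, 0.0662]
orientation: [-1.808, -0.858, 0.59]
contact_force: [-5.7, 3.6, 7.4]
grip_width: 0.0383
[ 0.61362916  0.50971916 -0.21652981  2.03999446  0.73403086  0.30040241
  0.66337787] [-5.73649077  3.57295935  7.35241547]
[ 0.06331005  2.77228106 46.14906151]
```

View pics/w9s.png

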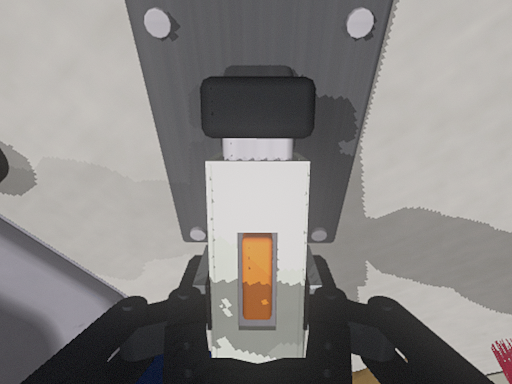

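```bash
python3 -m jog '0 0 0 0 0.1 1 0;0 0 0 0 0.1 1.5 0;0 0 0 0 0.1 1.5 0;0 0 0 0 0 0 0;0 0 0 0 0 0 0'
python3 - <<'E'
from h import *
from bench import r; o=r.get_obs();print(o["joints"],o["contact_force"])
f8=load("pics/w8.npz");T=pose(o);print(f8["T"][:3,:3].T@(T[:3,3]-f8["T"][:3,3])*1000)
f,T=shot("w10"); cv2.imwrite("pics/w10s.png",f["color"][:,:,::-1])
E
python3 m2.py w10
```

```text
clock: 11.95
tcp_pos: [0.5371, -0.3551, 0.0642]
orientation: [-1.808, -0.858, 0.59]
contact_force: [-5.4, 2.0, 6.1]
grip_width: 0.0389
[ 0.60530389  0.50811858 -0.20770933  2.04953601  0.74157924  0.29172166
  0.65226831] [-5.39703423  1.95953883  6.14715245]
[ 0.08796482  3.21683117 50.30991315]
9542 sleeve top: x [-29.8 -29.2  33.7] y [-19.8  -0.4  18.6] z [4.7 5.7 6.6]
5 ymid -0.87 z 5.7
30 ymid -0.85 z 5.67
58 axis pt in tool mm [  0.1 -18.1 -23. ]
68 axis pt in tool mm [  0.1 -19.2 -32.9]
X in tool [ 0.001 -0.106 -0.994] Y [ 1.    -0.009  0.002]
```

View pics/w10s.png

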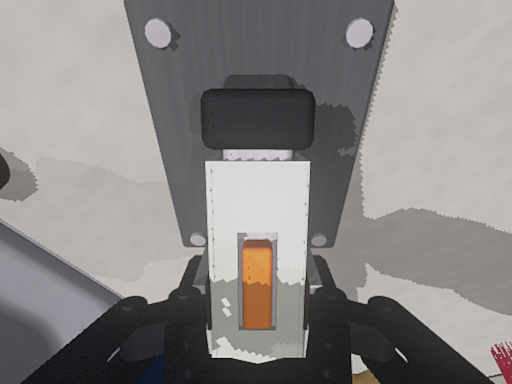

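```bash
cat > m3.py <<'E'
from h import *
import sys
f=load(f"pics/{sys.argv[1]}.npz");T=f["T"]
th=np.radians(-38.6);a=np.radians(28)
X=np.array([np.cos(th)*np.cos(a),np.sin(th)*np.cos(a),np.sin(a)]);Y=np.array([-np.sin(th),np.cos(th),0]);Z=np.cross(X,Y)
Ft=np.array([.5225,-.3393,.0978])-.0004*X-.0101*Z-.0024*Y
L=(world(f,T)-Ft)@np.stack([X,Y,Z],1)*1000
hsv=cv2.cvtColor(f["color"],cv2.COLOR_RGB2HSV)
m=(hsv[...,0]<20)&(hsv[...,1]>150)&(abs(L[...,0])<25)&(abs(L[...,1])<9)&(abs(L[...,2])<20)
q=L[m]; print("button",m.sum(),"x",np.percentile(q[:,0],[1,50,99]).round(1),"z",np.percentile(q[:,2],[5,50,95]).round(1))
m=(abs(L[...,1])<12)&(L[...,2]>3)&(L[...,2]<9)&(L[...,0]>-75)&(L[...,0]<-15)&(f["color"].min(-1)>130)
q=L[m]; print("sleeve lower end x",np.percentile(q[:,0],[.5,1,2]).round(1),"top z",np.median(q[:,2]).round(1))
E
python3 m3.py w10
```

```text
button 2235 x [-18.1  -2.3  15.5] z [ 8.9 10.  11. ]
sleeve lower end x [-55.9 -51.5 -51.3] top z 5.6
```

```bash
python3 -m jog '0 0 0 0 0 0 0.8;0 0 0 0 0 0 0.8;0 0 0 0 0 0 0.8;0 0 0 0 0 0 0.8;0 0 0 0 0 0 0.8'; python3 -m jog '0 0 0 0 -8 0 0.8;0 0 0 0 -18 0 0.8;0 0 0 0 -25 0 0.8;0 0 0 0 -25 0 0.8;0 0 0 0 -25 0 0.8'; python3 -m jog '0 0 0 0 -15 6 0.8;0 0 0 0 -10 6 0.8;0 0 0 0 0 0 0.8;0 0 0 0 0 0 0.8;0 0 0 0 0 0 0.8'
python3 - <<'E'
from h import *
from bench import r,imaging; o=r.get_obs();print(o["joints"],o["contact_force"])
f,T=shot("w11")
g=imaging.grab_frame("top")["color"][:,:,::-1]
cv2.imwrite("pics/c11.png",np.hstack([cv2.resize(f["color"][:,:,::-1],(400,300)),cv2.resize(g,(400,300))]))
E
python3 m3.py w11
```

```text
clock: 12.42
tcp_pos: [0.538, -0.3558, 0.0642]
orientation: [-1.808, -0.859, 0.59]
contact_force: [-0.7, -0.4, 0.3]
grip_width: 0.0684
clock: 12.83
tcp_pos: [0.5083, -0.3309, 0.159]
orientation: [-1.808, -0.859, 0.59]
contact_force: [-0.1, -0.6, 0.1]
grip_width: 0.0684
clock: 13.25
tcp_pos: [0.4929, -0.3186, 0.1758]
orientation: [-1.808, -0.858, 0.59]
contact_force: [-0.4, -0.1, 0.1]
grip_width: 0.0683
[ 0.77658918  0.26822264 -0.42353934  2.09532511  0.50051253  0.48180391
  0.8706744 ] [-0.43438663 -0.14607254  0.10953134]
button 572 x [-17.9  -2.   15.6] z [ 9.  10.1 11.3]
sleeve lower end x [-55.3 -55.3 -53.1] top z 5.7
```

View pics/c11.png

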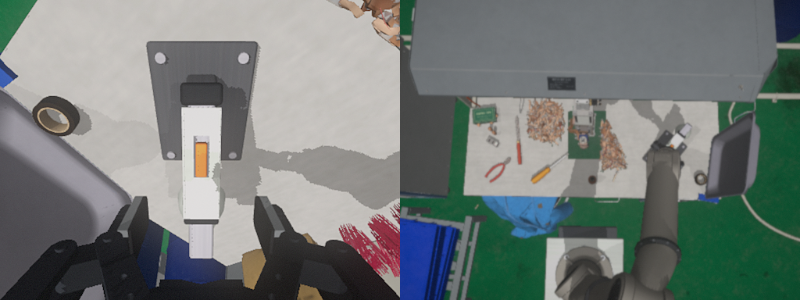

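```bash
python3 -c "
from bench import r; print(r.hand_in())"
```

```text
the job is handed in; nothing more can be done
None
```

The lamp arm is shortened and locked. I pressed the button flush with the closed fingertips and the sleeve slid about 16 mm down onto it. I then gripped the sleeve across its sides and drew it down until the button popped up through the slot. After letting go I backed off about 115 mm and handed the job in at about 13.3 s.

**Last checks:**
- **Button:** the wrist depth image puts its top 10 mm above the tube face, so it is fully out and visible in the slot.
- **Sleeve:** its lower end moved about 69–71.5 mm down from its start. The two measurements, before and after release, differ by about 2 mm, so it may have settled against the stop collar. I did not measure its speed directly.
- **Contact:** the force reading was about zero after release.
- **Things round the lamp:** they looked unmoved in the top image, but I did not measure them.

**Off plan:**
- During the press the force on the fingertip reached about 62 N for a moment before I eased it to about 30 N, still below the 120 N wrist limit.
- Joint 6 came down to 0.171 rad, right at its lower limit of 0.17. I then tilted the tool 2–6 degrees towards vertical, and it stayed above 0.19 in the readings after that.

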